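# Close the keeper arm over the tea cartons

## Task

Close the tea-carton rack for the night: with a fingertip, press the red ratchet pawl tab right down to its stop so that the pawl is free of the teeth, then push the yellow plate of the raised keeper arm down past the teeth until the arm is fully down and level over the cartons. Push only: grasp and lift nothing, do not raise the arm further, leave the pawl released, and leave the cartons, jars, tin and bowl where they stand.

Things in the scene. Friction and masses are not known exactly. Their poses are not given: they have to be found in the camera images.
- rack: Fixed wooden base board (130 x 450 x 12 mm, y -190 to +260). Origin on the counter below the keeper hinge; z up; the keeper arm reaches along +y, the red pawl tab lies on the -y side; both hinge axes run along x. Green hinge cheeks at the origin, x +-25 mm, to 113 mm high. Tray at y +61 to +253 (walls 42 mm high) holds three loose cartons (tops 84 mm high).
- keeper_hinge (a point): Hinge axis of the keeper arm, 100 mm above the counter over the rack's origin. The steel ratchet hub round it is 112 mm in diameter over its teeth and 22 mm wide.
- keeper (a joint): Angle of the keeper arm above level (rad): 0 = fully down on its stop, 11 mm clear of the cartons; starts at 0.82 to 1.0. Steel bar 18 mm wide from hub to plate. With the pawl engaged a tooth stops it at about 0.80; two teeth lie on the way down. With the pawl free it is stiff, stays where it is left, and yields to 3 to 6 N at the plate, square to the arm.
- keeper_plate (a point): Centre of the upper face of the yellow push plate near the end of the keeper arm: 170 mm from the hinge along the arm, 5 mm above the arm's centre line. The plate is 100 mm (along the hinge axis) x 60 mm (along the arm) x 10 mm thick and turns with the arm; when raised, its upper face looks up and back towards the pawl side.
- pawl (a joint): Angle by which the pawl is pressed (rad): 0 = engaged in the teeth, 0.35 = pressed down to its stop; clear of the teeth above about 0.2. Stiff pivot without a return spring: it stays where it is left. Yields to about 3 N at the tab. Pivot along rack x at rack y -48 mm, 45 mm above the counter.
- pawl_tab (a point): Centre of the upper face of the pawl's red thumb tab, flat, 40 mm (rack x) x 44 mm (rack y) x 7 mm; at rack y -148 mm, 97 mm above the counter when engaged. Pressed to its stop it has come down 37 mm and moved 12 mm farther to -y. Upper face level when engaged, then sloping 0.35 rad, outer (-y) edge lower.
- jar_amber: Amber spice jar with a yellow lid, 64 mm diameter, 90 mm high, loose; origin at the centre of its underside; a bystander beside the rack
- jar_green: Green spice jar with a red lid, 64 mm diameter, 90 mm high, loose; origin at the centre of its underside; a bystander beside the rack
- tin: Copper tin with a blue band, 60 mm diameter, 75 mm high, loose; origin at the centre of its underside; a bystander beside the rack
- bowl: Terracotta bowl, 90 mm diameter, 40 mm high, loose; origin at the centre of its underside; a bystander
- carton0: Green tea carton, 90 x 45 x 70 mm (rack x, rack y, height), loose, one of three standing in the rack's tray; origin at the centre of its underside; a bystander
- carton1: Red tea carton, 90 x 45 x 70 mm (rack x, rack y, height), loose, one of three standing in the rack's tray; origin at the centre of its underside; a bystander
- carton2: Blue tea carton, 90 x 45 x 70 mm (rack x, rack y, height), loose, one of three standing in the rack's tray; origin at the centre of its underside; a bystander

How it is judged:
By the outcome, as a careful person would: the job done as asked, in the order asked, and still so for the second after the job is handed in, with the robot touching nothing.
It also fails if it takes over 48 s, if anything falls off the work surface, if the arm or the gripper's body presses on something with over 40 N, if the wrist force passes 120 N, or if a joint passes its speed limit or range.

## Robot

A 6-joint arm with a two-finger parallel gripper is mounted at the origin on the work surface. World frame = base frame: x ahead of the robot, y to its left, z up, the work surface at z = 0. Lengths are in mm, angles in rad, forces in N, time in s.
With the tool pointing down it reaches from about 350 to 975 mm from the base axis. Payload 17.4 kg.
Tool frame: the origin (TCP) lies midway between the tips of the shut fingers; the grasp point (between the pads) lies ctrl.grasp_offset behind it (ctrl.grasp_offset is the distance from the TCP to the grasp point, in mm); z points along the fingers, y is the direction in which the jaws open and shut (so a half turn about z gives the same grasp; the last joint's range is limited). The gripper opens to 85 mm and grips with 20 to 120 N. Pads are 22 mm wide; open, the fingers measure 114 mm over their backs; the gripper's body (76 mm by 85 mm) begins 54 mm behind the grasp point. The pads swing forward as they close: fully open they stand 13 mm farther back than shut.
Start: joints at [1.155, 0.116, 1.442, -0, 1.584, -0.038], TCP at [249, 627.401, 231.303] pointing down, gripper open.
Joint ranges: [-2.83, 2.83], [-0.83, 2.19], [0.07, 2.5], [-1.14, 4.28], [0.01, 3], [-2.97, 2.97]. Speed limits (rad/s): [1.89, 1.89, 2.22, 3.14, 3.14, 3.14].

## Interface

Orientations are given as a 3x3 rotation matrix whose columns are the frame's x, y, z axes.
In Python, from rig import monitor, optics, sign_off, ctrl gives the robot as it stands.
- The arm moves only by the tool arm_command, never from a script. Its argument "deltas" is a list of rows, each a list of 7 numbers: the shift along the tool's x, y, z in mm, then the turn, a rotation vector about the tool's x, y, z in rad, then the opening, from 0 (shut) to 1 (fully open). In form: [[tx, ty, tz, ax, ay, az, jaw], ...]. A call has exactly 10 rows; each row is the pose to reach, as a shift and turn from the pose commanded when the call began, along the tool's axes at that moment; what a row does not reach only later rows make up. A row lasts 1/12 s, in which the tool goes at most 41.7 mm and 7.16 degrees, less where a joint would pass 70% of its speed; a pose out of reach is approached as far as the arm can. A call with a gripper value outside its range is refused whole. The fingers move at their own pace and stop on an object; "grip_force" is the grip in N (left out, the last holds). Time passes only in rows, so rows that repeat a pose let the fingers close, or fill a call up. It gives the time, the measured TCP pose, the force and the opening at its end, in the units of the state.
- monitor.get_obs(): the state, without advancing time (a new reading comes with each control period).
- optics.read_camera(name): name is "scene" or "top" or "wrist"; returns a dict with "image" (420x560x3 uint8, red, green, blue), "range_z" (420x560 float32, mm along the optical axis (not along the pixel's ray), 0 where there is no reading), "fovy" (degrees; the focal length in pixels is half the picture's height over the tangent of half this angle, whatever the lens; pixels are square), "cx", "cy" (the principal point, pixels), "T" (4x4, takes a point from camera to world coordinates); the wrist camera has in their place "hand_eye" (4x4, takes a point from camera to tool coordinates, whose origin is the TCP and whose axes are the flange's). Camera axes: x right, y down, z forward; pixel columns grow to the right and rows downward; lengths in mm; the calibration is good to about 2 mm. The wrist camera is an equidistant fisheye: a pixel r from the principal point sees the ray r / f radians off the axis. A picture is of the moment at which its call begins: read the wrist's pose just before it.
- sign_off(): hands the job in, once; it reports no verdict.
The state is a dict: "t": time; "joints": joint angles; "qvel": joint speeds; "tau": joint torques, N m; "tool_pos": TCP position; "tcp_rot": TCP orientation; "wrist_force": force on the tool from outside, world axes, zero at the start; "ft_torque": the same for the moment, N m; "gripper_width": finger opening in mm.
Only numpy, scipy, OpenCV 4.12 (cv2) and the standard library are available. Lean on these libraries where they do the work, as an engineer would, in place of code of your own. Each camera call takes 0.05 s, during which the arm holds its last target.

## Working session

There is one attempt and no reset: what is moved stays moved. The work goes in short steps, Python scripts to look and compute and a tool call to move; the robot and the scene stay as the last step left them, time stands still between calls to the robot, and variables do not carry over. Pictures are saved under pics/ and viewed, and the job is handed in when it is done.

Besides the shell and the picture viewer there is one more tool, called after "Call:" as name(argument=value, ...) on one line, values as JSON. arm_command: Moves the arm, as the interface text tells. Its arguments: {"type":"object","properties":{"deltas":{"type":"array"},"grip_force":{"type":"number"}},"required":["deltas"]}

```bash
mkdir -p pics; ls
python3 - <<'E'
from rig import monitor, optics, sign_off, ctrl
import cv2,numpy as np
o=monitor.get_obs()
for k,v in o.items(): print(k,np.round(v,3).tolist())
print(ctrl.grasp_offset)
for n in ["scene","top"]:
    c=optics.read_camera(n)
    cv2.imwrite(f"pics/{n}0.png",c["image"][:,:,::-1]); np.savez(f"{n}0.npz",**c)
    print(n,c["fovy"],c["cx"],c["cy"],np.round(c["T"],3).tolist())
E
```

```text
pics
t 0.0
joints [1.155, 0.116, 1.442, -0.0, 1.584, -0.038]
qvel [0.0, 0.001, -0.0, -0.0, 0.001, 0.001]
tau [0.001, -73.199, -63.249, -0.0, 0.006, 0.0]
tool_pos [248.928, 627.211, 230.583]
tcp_rot [[-0.929, 0.369, -0.0], [0.369, 0.929, -0.001], [0.0, -0.001, -1.0]]
wrist_force [0.708, 0.462, -0.741]
ft_torque [-0.003, 0.053, 0.042]
gripper_width 85.392
18.700000000000003
scene 52.69037068755978 276.4087322391253 216.8505262952275 [[-0.64, 0.476, -0.604, 1178.815], [0.769, 0.39, -0.507, 467.653], [-0.006, -0.789, -0.615, 776.416], [0.0, 0.0, 0.0, 1.0]]
top 46.769066372079806 275.915253353839 208.96309969744192 [[0.017, -0.986, 0.166, 376.339], [-0.999, -0.012, 0.03, -97.809], [-0.028, -0.166, -0.986, 1084.269], [0.0, 0.0, 0.0, 1.0]]
```

View pics/scene0.png

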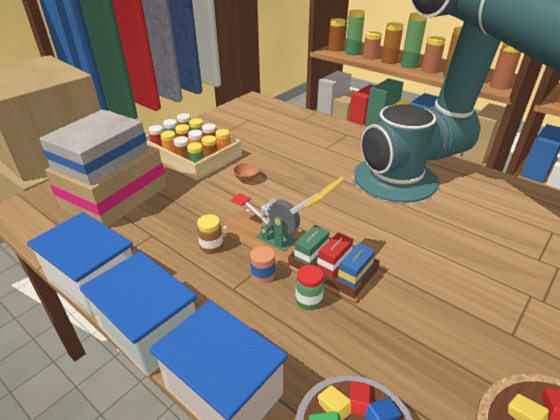

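View pics/top0.png

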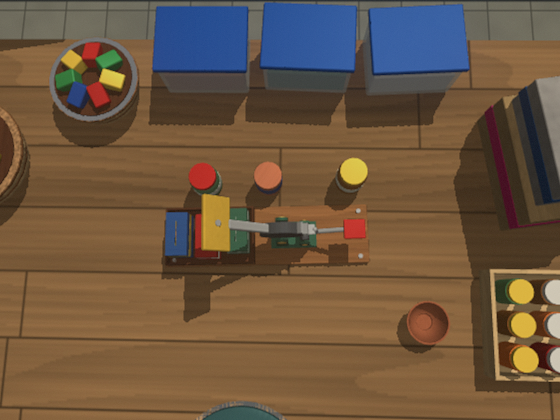

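The scene view shows the red tab at about (241,200) and the raised yellow plate at (325,190). The top view shows the tab at (354,229), the plate at (216,223), the hub at (287,228), and the jars and tin in a row just above the rack.

```bash
cat > h.py <<'E'
import numpy as np,cv2
def pts(c,mask):
    H,W=c["range_z"].shape; f=H/2/np.tan(np.radians(float(c["fovy"]))/2)
    v,u=np.nonzero(mask&(c["range_z"]>0)); z=c["range_z"][v,u]
    P=np.c_[(u-c["cx"])/f*z,(v-c["cy"])/f*z,z]; T=c["T"]
    return P@T[:3,:3].T+T[:3,3]
def comps(c,lo,hi,roi):
    hsv=cv2.cvtColor(c["image"],cv2.COLOR_RGB2HSV); m=cv2.inRange(hsv,lo,hi)
    k=np.zeros_like(m); x0,y0,x1,y1=roi; k[y0:y1,x0:x1]=m[y0:y1,x0:x1]
    n,l,s,ce=cv2.connectedComponentsWithStats(k)
    i=1+np.argmax(s[1:,4]); return l==i,s[i],ce[i]
def plane(P):
    m=np.median(P,0); Q=P[np.linalg.norm(P-m,axis=1)<80]; c=Q.mean(0); n=np.linalg.svd(Q-c)[2][2]; return c,n*np.sign(n[2])
E
python3 - <<'E'
from h import *
R={"scene":dict(tab=(225,190,256,210),plate=(305,172,350,212)),"top":dict(tab=(340,215,370,243),plate=(195,190,235,255))}
for n in R:
    c=dict(np.load(n+"0.npz"))
    for k,lo,hi in [("tab",(0,170,90),(8,255,255)),("plate",(18,120,120),(32,255,255))]:
        m,s,ce=comps(c,lo,hi,R[n][k])
        P=pts(c,cv2.erode(m.astype('u1'),np.ones((3,3)))>0)
        cc,nn=plane(P)
        (rc,rs,ra)=cv2.minAreaRect(P[:,:2].astype('f4'))
        print(n,k,s,ce.round(1),"c",cc.round(1),"n",nn.round(3),"min",P.min(0).round(0),"max",P.max(0).round(0),"rect",np.round(rc,1),np.round(rs,1),round(ra,1))
c=dict(np.load("top0.npz"))
f=210/np.tan(np.radians(float(c["fovy"]))/2);T=c["T"]
# bottom board outline / bystanders
for nm,(u,v) in dict(jg=(204,177),tin=(268,177),ja=(353,171),bowl=(427,323),hub=(287,228),c2=(178,235)).items():
    z=np.median(c["range_z"][v-2:v+3,u-2:u+3]); print(nm,(T@[(u-c["cx"])/f*z,(v-c["cy"])/f*z,z,1])[:3].round(0))
g=comps(c,(60,60,30),(95,255,200),(265,210,320,255)); print("cheeks",g[1],pts(c,g[0]).mean(0).round(1))
im=cv2.resize(c["image"][150:290,150:390],None,fx=3.3,fy=3.3,interpolation=cv2.INTER_CUBIC); cv2.imwrite("pics/topz.png",im[:,:,::-1])
c=dict(np.load("scene0.npz"))
im=cv2.resize(c["image"][160:320,180:400],None,fx=3.5,fy=3.5,interpolation=cv2.INTER_CUBIC); cv2.imwrite("pics/scenez.png",im[:,:,::-1])
E
```

```text
scene tab [231 194  20  12 133] [240.1 199. ] c [ 511.5 -224.6   94.6] n [-0.005 -0.022  1.   ] min [ 496. -242.   91.] max [ 526. -207.   99.] rect [ 510.2 -224.9] [30.1 34.2] 4.0
scene plate [305 176  40  33 297] [324.7 191.6] c [512.4  50.4 240.9] n [ 0.04  -0.733  0.679] min [452.  23. 206.] max [548.  60. 250.] rect [499.9  46.7] [36.1 97.1] 82.8
top tab [343 219  23  20 427] [354.2 228.5] c [ 504.3 -227.9   95.8] n [-0.    -0.028  1.   ] min [ 486. -248.   91.] max [ 522. -209.  100.] rect [ 504.5 -228.4] [36.  39.7] 1.1
top plate [ 201  194   29   57 1494] [215.2 222.4] c [494.4  36.1 231.8] n [ 0.031 -0.729  0.684] min [447.  15. 207.] max [543.  57. 253.] rect [494.7  35.4] [95.4 39.7] 2.3
jg [610.  86.  91.]
tin [615. -49.  76.]
ja [ 626. -227.   91.]
bowl [ 314. -393.    6.]
hub [497. -91. 144.]
c2 [487. 136.  85.]
cheeks [303 234  13  13  85] [ 487.2 -144.8   19.6]
```

View pics/topz.png

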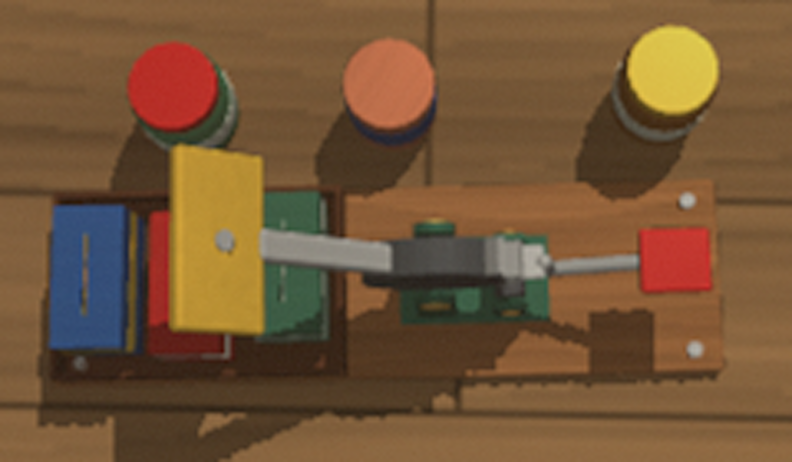

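View pics/scenez.png

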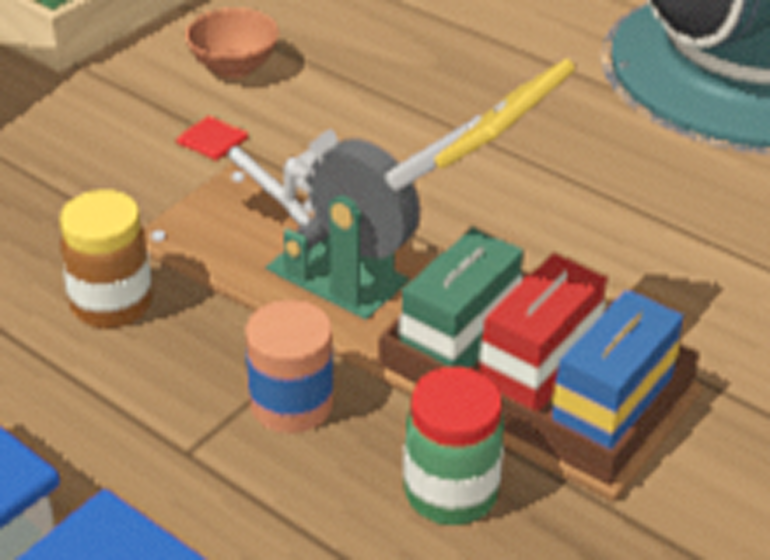

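Run:
```python
from h import *
c=dict(np.load("top0.npz"))
f=210/np.tan(np.radians(float(c["fovy"]))/2);T=c["T"]
def ray(u,v,z):
    d=T[:3,:3]@[(u-c["cx"])/f,(v-c["cy"])/f,1]; return T[:3,3]+d*(z-T[2,3])/d[2]
B=lambda x,y:(150+(x+.5)/3.3-.5,150+(y+.5)/3.3-.5)
q={k:ray(*B(*p),z)[:2] for k,(p,z) in dict(rt=((713,181),12),rb=((721,372),12),lb=((50,380),12),b1=((687,201),14),b2=((695,349),14),b3=((80,363),14)).items()}
for k in q: print(k,q[k].round(1))
# centroid of tab and plate masks onto planes
m,s,ce=comps(c,(0,170,90),(8,255,255),(340,215,370,243)); print("tab",ray(*ce,97).round(1))
m,s,ce=comps(c,(18,120,120),(32,255,255),(195,190,235,255)); print("plate",ray(*ce,229).round(1))
yaw=np.arctan2(-(q['lb']-q['rb'])[0],(q['lb']-q['rb'])[1]); print("yaw",yaw, np.linalg.norm(q['lb']-q['rb']),np.linalg.norm(q['rt']-q['rb']))
ry=np.array([-np.sin(yaw),np.cos(yaw)]);rx=np.array([ry[1],-ry[0]])
mid=(q['rt']+q['rb'])/2; print("origin from board",mid+190*ry)
```

```text
rt [ 569.5 -265. ]
rb [ 440.9 -268.6]
lb [428.6 178.9]
b1 [ 555.2 -247.1]
b2 [ 455.7 -251.3]
b3 [440.1 158.8]
tab [ 504.2 -227.7   97. ]
plate [494.7  36.5 229. ]
yaw 0.02746182642395488 447.6705344937485 128.6234395833611
origin from board [499.96876069 -76.85326803]
```

```bash
cat > m.py <<'E'
import numpy as np
from scipy.spatial.transform import Rotation as Ro
YAW=.033
ry=np.array([-np.sin(YAW),np.cos(YAW),0]);rx=np.array([np.cos(YAW),np.sin(YAW),0]);O=np.array([500,-78,0.])
def rack(x,y,z): return O+x*rx+y*ry+[0,0,z]
def tool(a): # tool tilted so z is opposite the normal of a plate raised by a
    zz=-(np.cos(a)*np.array([0,0,1.])-np.sin(a)*ry); yy=rx; xx=np.cross(yy,zz); return np.c_[xx,yy,zz]
def delta(p0,R0,p,R): return np.r_[R0.T@(np.asarray(p)-p0),(Ro.from_matrix(R0.T@R)).as_rotvec()]
E
python3 - <<'E'
from m import *
R0=np.array([[-0.929, 0.369, 0], [0.369, 0.929,0], [0,0, -1.0]]); p0=np.array([249,627.4,231.3])
print(tool(0).round(2).tolist())
print(delta(p0,R0,rack(0,-148,0)+[0,0,380],tool(0)).round(3))
print(delta(p0,R0,[520,200,400],tool(0)).round(3))
E
```

```text
[[-0.03, 1.0, -0.0], [1.0, 0.03, -0.0], [0.0, 0.0, -1.0]]
[-552.59  -698.313 -148.7      0.       0.       1.16 ]
[-409.47  -297.056 -168.7      0.       0.       1.16 ]
```

Call:
arm_command(deltas=[[0,0,-40,0,0,0,0],[0,0,-80,0,0,0.1,0],[-10,-8,-120,0,0,0.2,0],[-40,-29,-150,0,0,0.3,0],[-75,-54,-170,0,0,0.4,0],[-110,-80,-170,0,0,0.5,0],[-143,-104,-170,0,0,0.6,0],[-176,-128,-170,0,0,0.7,0],[-209,-152,-170,0,0,0.8,0],[-242,-176,-170,0,0,0.9,0]])

```text
t: 0.93
tool_pos: [404.7, 380.3, 401.1]
tcp_rot: [[-0.284, 0.959, -0.0], [0.959, 0.284, -0.0], [-0.0, -0.0, -1.0]]
wrist_force: [1.0, -0.0, -0.2]
gripper_width: -0.0
```

Run:
```python
from m import *
R0=np.array([[-0.929, 0.369, 0], [0.369, 0.929,0], [0,0, -1.0]]); p0=np.array([249,627.4,231.3])
p=p0+R0@[-242,-176,-170]; R=R0@Ro.from_rotvec([0,0,.9]).as_matrix(); print(p)
print(delta(p,R,rack(0,-150,0)+[0,0,400],tool(0)).round(3))
print(delta(p,R,[520,100,400],tool(0)).round(3))
```

```text
[408.874 374.598 401.3  ]
[-6.0437e+02 -8.1831e+01  1.3000e+00  0.0000e+00  0.0000e+00  2.6000e-01]
[-2.94865e+02  2.71550e+01  1.30000e+00  0.00000e+00  0.00000e+00
  2.60000e-01]
```

Call:
arm_command(deltas=[[-35,3,0,0,0,0.05,0],[-72,6,0,0,0,0.1,0],[-110,10,0,0,0,0.15,0],[-148,13,0,0,0,0.2,0],[-185,16,0,0,0,0.26,0],[-222,20,0,0,0,0.26,0],[-260,23,0,0,0,0.26,0],[-295,20,0,0,0,0.26,0],[-330,8,0,0,0,0.26,0],[-365,-4,0,0,0,0.26,0]])

```text
t: 1.77
tool_pos: [505.7, 29.8, 400.7]
tcp_rot: [[-0.033, 0.999, -0.001], [0.999, 0.033, -0.0], [-0.0, -0.001, -1.0]]
wrist_force: [0.5, 0.6, -0.6]
gripper_width: 0.2
```

Call:
arm_command(deltas=[[-35,0,0,0,0,0,0],[-70,0,0,0,0,0,0],[-105,0,0,0,0,0,0],[-140,0,0,0,0,0,0],[-170,0,0,0,0,0,0],[-200,0,0,0,0,0,0],[-220,0,0,0,0,0,0],[-235,0,0,0,0,0,0],[-235,0,0,0,0,0,0],[-235,0,0,0,0,0,0]])

```text
t: 2.6
tool_pos: [513.5, -203.5, 400.9]
tcp_rot: [[-0.032, 0.999, -0.001], [0.999, 0.032, 0.001], [0.001, -0.001, -1.0]]
wrist_force: [-0.4, 1.1, 0.2]
gripper_width: -0.1
```

Call:
arm_command(deltas=[[-10,-4,20,0,0,0,0],[-20,-8,50,0,0,0,0],[-26,-9,88,0,0,0,0],[-26,-9,126,0,0,0,0],[-26,-9,164,0,0,0,0],[-26,-9,200,0,0,0,0],[-26,-9,230,0,0,0,0],[-26,-9,255,0,0,0,0],[-26,-9,270,0,0,0,0],[-26,-9,270,0,0,0,0]])

```text
t: 3.43
tool_pos: [504.4, -227.7, 127.9]
tcp_rot: [[-0.034, 0.999, -0.004], [0.999, 0.034, 0.002], [0.002, -0.004, -1.0]]
wrist_force: [0.3, 0.5, -0.4]
gripper_width: -0.0
```

```bash
cat > snap.py <<'E'
import sys
from rig import monitor, optics
import cv2,numpy as np
t=sys.argv[1]; o=monitor.get_obs()
print(o["t"],np.round(o["tool_pos"],1),np.round(o["joints"],2),np.round(o["wrist_force"],1))
for n in sys.argv[2:]:
    c=optics.read_camera(n); np.savez(f"{n}{t}.npz",pos=o["tool_pos"],rot=o["tcp_rot"],**c); im=c["image"]
    if n=="scene": im=cv2.resize(im[130:330,160:420],None,fx=3,fy=3,interpolation=cv2.INTER_CUBIC)
    if n=="top": im=cv2.resize(im[120:320,140:400],None,fx=3,fy=3,interpolation=cv2.INTER_CUBIC)
    cv2.imwrite(f"pics/{n}{t}.png",im[:,:,::-1])
E
python3 snap.py 1 scene wrist top
```

```text
3.4333 [ 504.4 -227.7  127.9] [-0.47 -0.1   1.83  0.    1.42 -0.5 ] [ 0.3  0.5 -0.4]
```

View pics/scene1.png

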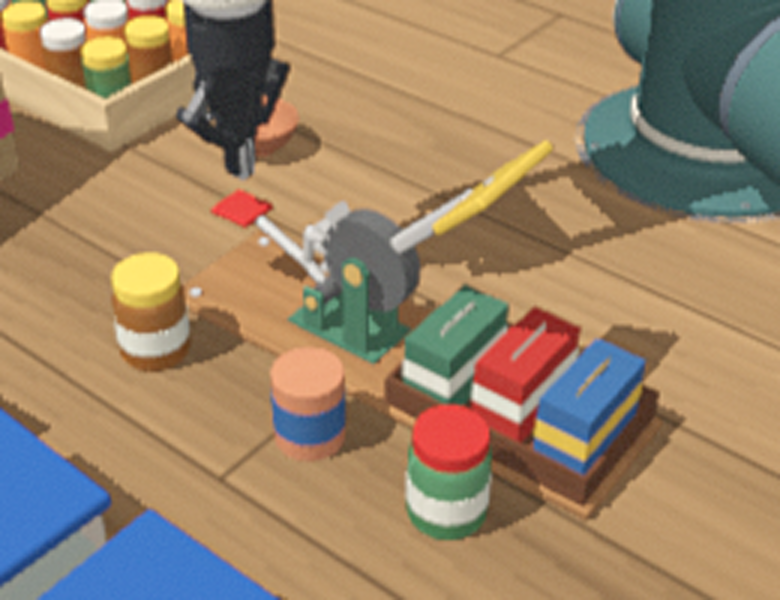

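View pics/wrist1.png

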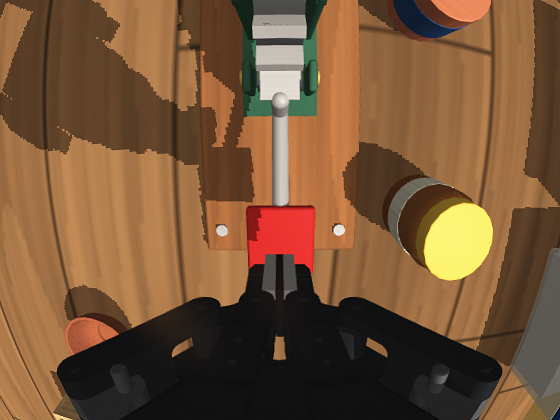

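Call:
arm_command(deltas=[[0,0,8,0,0,0,0],[0,0,16,0,0,0,0],[0,0,24,0,0,0,0],[0,0,29,0,0,0,0],[0,0,34,0,0,0,0],[-1,0,38,0,0,0,0],[-2,0,42,0,0,0,0],[-3,0,46,0,0,0,0],[-4,0,49,0,0,0,0],[-4,0,49,0,0,0,0]])

```text
t: 4.42
tool_pos: [505.6, -234.0, 81.9]
tcp_rot: [[-0.033, 0.999, 0.0], [0.999, 0.033, -0.0], [-0.0, 0.0, -1.0]]
wrist_force: [-0.1, -2.3, 2.2]
gripper_width: 0.0
```

Call:
arm_command(deltas=[[0,0,2,0,0,0,0],[-1,0,4,0,0,0,0],[-1,0,6,0,0,0,0],[-2,0,8,0,0,0,0],[-2,0,10,0,0,0,0],[-3,0,12,0,0,0,0],[-3,0,13,0,0,0,0],[-3,0,14,0,0,0,0],[-3,0,14,0,0,0,0],[-3,0,14,0,0,0,0]])

```text
t: 5.25
tool_pos: [505.6, -236.5, 68.2]
tcp_rot: [[-0.033, 0.999, -0.0], [0.999, 0.033, 0.0], [0.0, -0.0, -1.0]]
wrist_force: [1.5, -2.2, 1.8]
gripper_width: -0.1
```

Call:
arm_command(deltas=[[0,0,1,0,0,0,0],[0,0,2,0,0,0,0],[0,0,3,0,0,0,0],[0,0,4,0,0,0,0],[0,0,5,0,0,0,0],[0,0,5,0,0,0,0],[0,0,5,0,0,0,0],[0,0,5,0,0,0,0],[0,0,5,0,0,0,0],[0,0,5,0,0,0,0]])

```text
t: 6.08
tool_pos: [505.6, -236.6, 63.3]
tcp_rot: [[-0.033, 0.999, -0.0], [0.999, 0.033, -0.0], [-0.0, -0.0, -1.0]]
wrist_force: [0.6, -4.1, 3.1]
gripper_width: -0.2
```

Call:
arm_command(deltas=[[0,0,0.5,0,0,0,0],[0,0,1,0,0,0,0],[0,0,1.5,0,0,0,0],[0,0,2,0,0,0,0],[0,0,2,0,0,0,0],[0,0,2,0,0,0,0],[0,0,2,0,0,0,0],[0,0,2,0,0,0,0],[0,0,2,0,0,0,0],[0,0,2,0,0,0,0]])

```text
t: 6.92
tool_pos: [505.8, -236.8, 62.2]
tcp_rot: [[-0.033, 0.999, 0.001], [0.999, 0.033, -0.001], [-0.001, 0.001, -1.0]]
wrist_force: [-3.1, -4.2, 11.4]
gripper_width: 0.0
```

```bash
python3 snap.py 2 scene wrist
```

```text
6.9167 [ 505.8 -236.8   62.2] [-0.48 -0.04  1.88 -0.    1.3  -0.52] [-3.1 -4.2 11.4]
```

View pics/scene2.png

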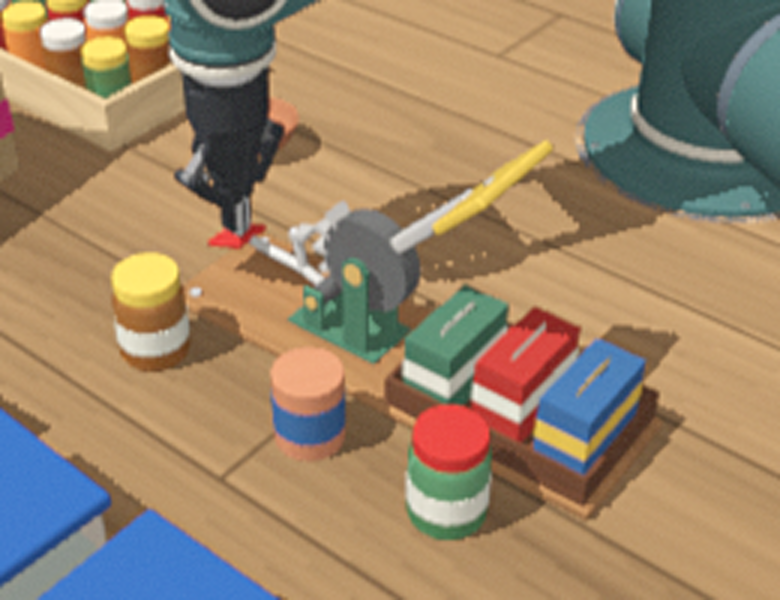

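View pics/wrist2.png

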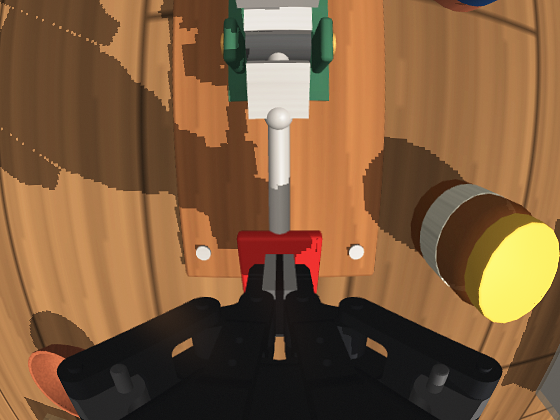

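Call:
arm_command(deltas=[[0,0,0.5,0,0,0,0],[0,0,1,0,0,0,0],[0,0,1.5,0,0,0,0],[0,0,1.5,0,0,0,0],[0,0,1.5,0,0,0,0],[0,0,1.5,0,0,0,0],[0,0,1.5,0,0,0,0],[0,0,1.5,0,0,0,0],[0,0,1.5,0,0,0,0],[0,0,1.5,0,0,0,0]])

```text
t: 7.85
tool_pos: [506.1, -236.9, 61.7]
tcp_rot: [[-0.033, 0.999, 0.001], [0.999, 0.033, -0.001], [-0.001, 0.001, -1.0]]
wrist_force: [-7.7, -1.7, 21.7]
gripper_width: -0.1
```

Call:
arm_command(deltas=[[0,0,-5,0,0,0,0],[0,0,-20,0,0,0,0],[0,0,-45,0,0,0,0],[0,0,-80,0,0,0,0],[0,0,-115,0,0,0,0],[0,0,-150,0,0,0,0],[0,0,-185,0,0,0,0],[0,0,-215,0,0,0,0],[0,0,-235,0,0,0,0],[0,0,-240,0,0,0,0]])

```text
t: 8.68
tool_pos: [506.1, -236.4, 303.4]
tcp_rot: [[-0.033, 0.999, 0.003], [0.999, 0.033, -0.001], [-0.001, 0.003, -1.0]]
wrist_force: [-0.2, -0.4, -0.0]
gripper_width: 0.2
```

```bash
python3 snap.py 3 scene top
python3 - <<'E'
from h import *
for n,r in dict(scene=(225,190,262,220),top=(335,210,375,250)).items():
    c=dict(np.load(n+"3.npz"))
    m,s,ce=comps(c,(0,170,60),(8,255,255),r); P=pts(c,cv2.erode(m.astype('u1'),np.ones((3,3)))>0); cc,nn=plane(P); print(n,s,ce.round(1),cc.round(1),nn.round(3),"slope",np.arctan2(-nn[1],nn[2]).round(3))
E
```

```text
8.6833 [ 506.1 -236.4  303.4] [-0.48 -0.15  1.59  0.    1.7  -0.52] [-0.2 -0.4 -0. ]
scene [230 204  18   9  88] [238.2 208. ] [ 514.7 -231.8   61.7] [ 0.028 -0.359  0.933] slope 0.368
top [347 221  20  20 360] [356.6 230.1] [ 505.6 -237.6   60.9] [ 0.014 -0.364  0.931] slope 0.373
```

View pics/scene3.png

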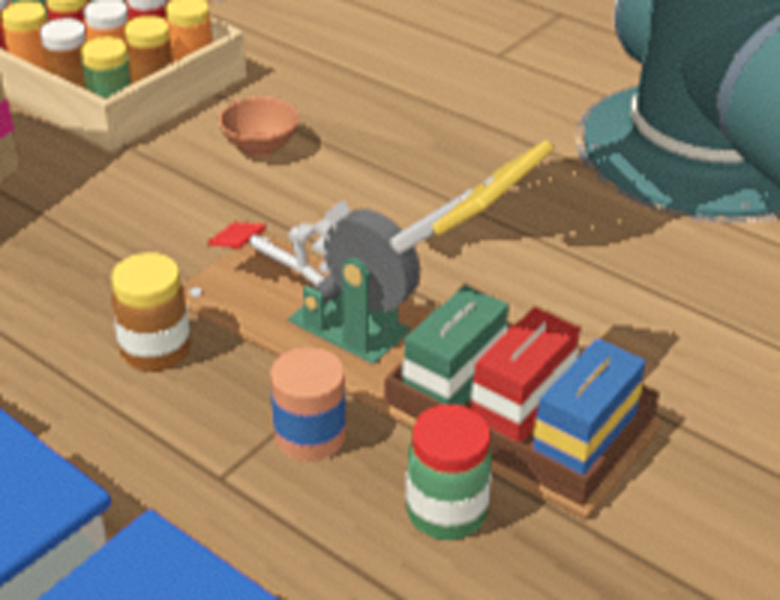

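Both views agree that the pawl is at its stop: the tab slopes about 0.37 rad and its centre is at z≈61. Next is the plate.

```bash
cat >> m.py <<'E'
def face(a,off=0,r=184):
    h=5+off; return rack(0,r*np.cos(a)-h*np.sin(a),100+r*np.sin(a)+h*np.cos(a))
E
python3 - <<'E'
from m import *
from rig import monitor
o=monitor.get_obs(); p,R=np.array(o["tool_pos"]),np.array(o["tcp_rot"])
print(face(.83,50).round(1),face(.83).round(1),face(0).round(1),tool(.83).round(2).tolist())
print(delta(p,R,face(.83,50),tool(.83)).round(3))
E
```

```text
[497.2   5.5 272.9] [496.   42.4 239.2] [493.9 105.9 105. ] [[-0.02, 1.0, -0.02], [0.67, 0.03, 0.74], [0.74, 0.0, -0.67]]
[ 2.42022e+02 -5.07000e-01  2.72140e+01  1.00000e-03  8.30000e-01
  1.00000e-03]
```

Call:
arm_command(deltas=[[20,0,-20,0,0.05,0,0],[50,0,-30,0,0.15,0,0],[80,0,-30,0,0.25,0,0],[110,0,-30,0,0.35,0,0],[140,0,-30,0,0.45,0,0],[165,0,-30,0,0.55,0,0],[185,0,-30,0,0.65,0,0],[200,0,-20,0,0.75,0,0],[210,0,-10,0,0.83,0,0],[215,0,0,0,0.83,0,0]])

```text
t: 9.62
tool_pos: [497.8, -21.1, 295.6]
tcp_rot: [[-0.017, 0.999, -0.027], [0.669, 0.032, 0.742], [0.743, -0.006, -0.67]]
wrist_force: [-0.4, -0.4, -0.8]
gripper_width: -0.2
```

Run:
```python
from m import *
from rig import monitor
o=monitor.get_obs(); p,R=np.array(o["tool_pos"]),np.array(o["tcp_rot"]); print(np.round(o["joints"],2))
print(delta(p,R,face(.83,25),tool(.83)).round(3))
```

```text
[-0.48 -0.13  1.74  0.76  1.92 -0.38]
[ 8.36e-01  4.60e-01  6.00e+01 -3.00e-03 -7.00e-03 -5.00e-03]
```

Call:
arm_command(deltas=[[0,0,10,0,0,0,0],[1,0,20,0,0,0,0],[1,0,30,0,0,0,0],[1,0,40,0,0,0,0],[1,0,48,0,0,0,0],[1,0,55,0,0,0,0],[1,0,55,0,0,0,0],[1,0,55,0,0,0,0],[1,0,55,0,0,0,0],[1,0,55,0,0,0,0]])

```text
t: 10.45
tool_pos: [497.3, 19.2, 263.8]
tcp_rot: [[-0.022, 0.999, -0.024], [0.675, 0.033, 0.737], [0.738, 0.001, -0.675]]
wrist_force: [0.1, -0.4, 0.4]
gripper_width: -0.5
```

```bash
python3 snap.py 4 scene wrist top;  python3 - <<'E'
from m import *
from rig import monitor
o=monitor.get_obs(); p,R=np.array(o["tool_pos"]),np.array(o["tcp_rot"]); print(p)
print(delta(p,R,face(.83,0),tool(.83)).round(3))
E
```

```text
10.45 [497.3  19.2 263.8] [-0.42 -0.16  1.81  0.76  1.84 -0.37] [ 0.1 -0.4  0.4]
[497.28420095  19.27474752 263.60504697]
[-2.397 -0.508 33.604  0.     0.    -0.   ]
```

View pics/scene4.png

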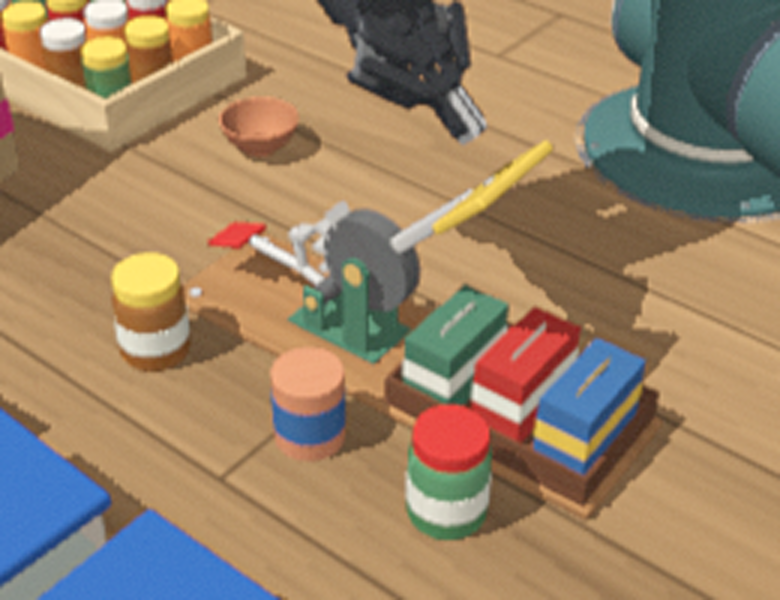

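View pics/wrist4.png

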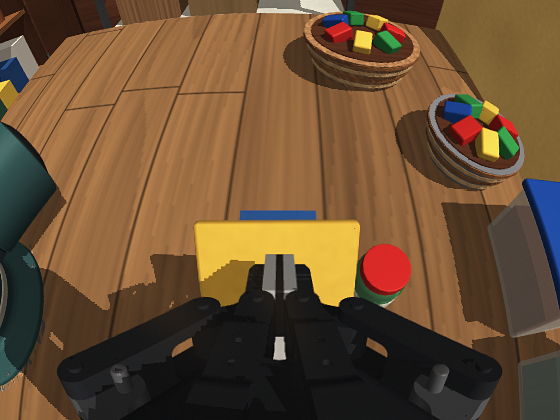

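Call:
arm_command(deltas=[[-1,0,8,0,0,0,0],[-2,0,16,0,0,0,0],[-2,0,22,0,0,0,0],[-2,0,26,0,0,0,0],[-2,0,30,0,0,0,0],[-2,0,30,0,0,0,0],[-2,0,30,0,0,0,0],[-2,0,30,0,0,0,0],[-2,0,30,0,0,0,0],[-2,0,30,0,0,0,0]])

```text
t: 11.43
tool_pos: [496.6, 40.2, 241.9]
tcp_rot: [[-0.022, 0.999, -0.024], [0.675, 0.033, 0.737], [0.738, 0.0, -0.675]]
wrist_force: [0.3, 0.8, 0.0]
gripper_width: -0.1
```

```bash
cat > arc.py <<'E'
from m import *
import sys
from rig import monitor
o=monitor.get_obs(); p,R=np.array(o["tool_pos"]),np.array(o["tcp_rot"]); print(o["t"],p.round(1),np.round(o["wrist_force"],1),np.round(o["joints"],2))
off=float(sys.argv[1])
v=p-rack(0,0,100); print("rack y,z",v@ry,v[2],"r",np.hypot(v@ry,v[2]))
for a in map(float,sys.argv[2:]): print(a,delta(p,R,face(a,off),tool(a)).round(3))
E
python3 arc.py -1 .82 .8 .75 .7 .65 .6 .55 .5
```

```text
11.4333 [496.6  40.2 241.9] [0.3 0.8 0. ] [-0.38 -0.16  1.85  0.76  1.79 -0.37]
rack y,z 118.20969143644231 141.8933853343775 r 184.68152032932002
0.82 [-0.453 -0.478  6.37   0.    -0.01   0.   ]
0.8 [-0.446 -0.479 10.051  0.    -0.03   0.   ]
0.75 [-0.75  -0.482 19.247  0.    -0.08   0.   ]
0.7 [-1.514 -0.485 28.416  0.    -0.13   0.   ]
0.65 [-2.735 -0.489 37.536  0.    -0.18   0.   ]
0.6 [-4.411 -0.492 46.583  0.    -0.23   0.   ]
0.55 [-6.536 -0.495 55.536  0.    -0.28   0.   ]
0.5 [-9.107 -0.498 64.371  0.    -0.33   0.   ]
```

Call:
arm_command(deltas=[[0,0,3,0,0,0,0],[0,0,6,0,-0.01,0,0],[0,0,10,0,-0.03,0,0],[-1,0,13,0,-0.05,0,0],[-1,0,16,0,-0.06,0,0],[-1,0,19,0,-0.08,0,0],[-1,0,22,0,-0.1,0,0],[-1,0,25,0,-0.11,0,0],[-1.5,0,28,0,-0.13,0,0],[-1.5,0,28,0,-0.13,0,0]])

```text
t: 12.27
tool_pos: [495.7, 60.6, 221.6]
tcp_rot: [[-0.026, 0.999, -0.022], [0.765, 0.034, 0.643], [0.643, 0.0, -0.766]]
wrist_force: [-0.0, 0.8, -0.3]
gripper_width: 0.1
```

```bash
python3 arc.py -1 .65 .6 .55 .5 .45 .4 .35 .3; python3 snap.py 5 scene
```

```text
12.2667 [495.7  60.6 221.6] [-0.   0.8 -0.3] [-0.29 -0.2   1.87  0.66  1.7  -0.32]
rack y,z 138.63288325581593 121.55454641209144 r 184.3762025676578
0.65 [-3.560e-01 -2.690e-01  8.862e+00 -0.000e+00 -4.800e-02  1.000e-03]
0.6 [-8.3200e-01 -2.6600e-01  1.8051e+01 -0.0000e+00 -9.8000e-02  1.0000e-03]
0.55 [-1.7660e+00 -2.6300e-01  2.7205e+01 -0.0000e+00 -1.4800e-01  1.0000e-03]
0.5 [-3.156e+00 -2.600e-01  3.630e+01 -0.000e+00 -1.980e-01  1.000e-03]
0.45 [-5.0000e+00 -2.5700e-01  4.5315e+01 -0.0000e+00 -2.4800e-01  1.0000e-03]
0.4 [-7.2920e+00 -2.5500e-01  5.4226e+01 -0.0000e+00 -2.9800e-01  1.0000e-03]
0.35 [-1.0026e+01 -2.5300e-01  6.3012e+01 -0.0000e+00 -3.4800e-01  1.0000e-03]
0.3 [-1.3196e+01 -2.5200e-01  7.1650e+01 -0.0000e+00 -3.9800e-01  1.0000e-03]
12.2667 [495.7  60.6 221.6] [-0.29 -0.2   1.87  0.66  1.7  -0.32] [-0.   0.8 -0.3]
```

View pics/scene5.png

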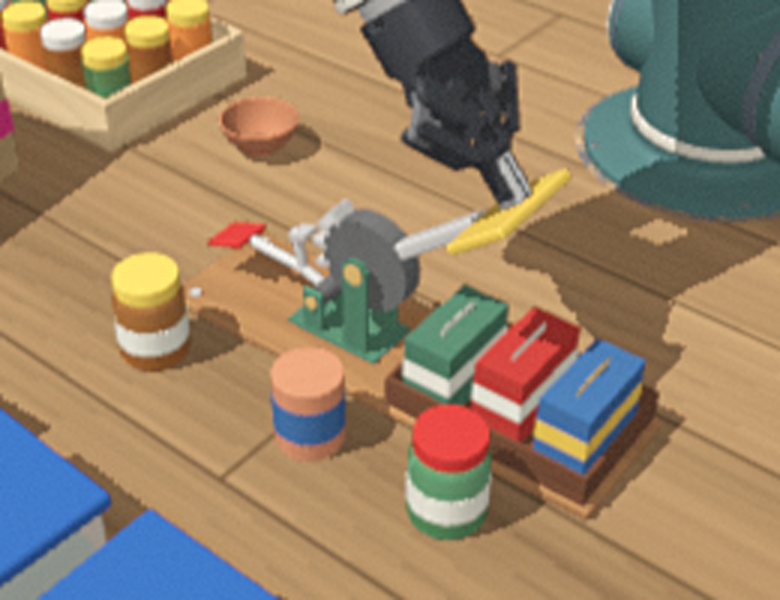

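The plate moves freely, now at about 0.69 rad and already below the 0.80 tooth stop. In the crop the fingers rest on the plate at about (515,190).

Call:
arm_command(deltas=[[0,0,6,0,-0.03,0,0],[-0.5,0,12,0,-0.07,0,0],[-1,0,18,0,-0.1,0,0],[-1.5,0,24,0,-0.13,0,0],[-2.5,0,31,0,-0.17,0,0],[-4,0,38,0,-0.21,0,0],[-5,0,45,0,-0.25,0,0],[-7,0,53,0,-0.29,0,0],[-8.5,0,58,0,-0.32,0,0],[-10,0,63,0,-0.35,0,0]])

```text
t: 13.15
tool_pos: [494.8, 92.9, 166.7]
tcp_rot: [[-0.032, 0.999, -0.011], [0.94, 0.033, 0.34], [0.34, 0.001, -0.941]]
wrist_force: [-0.5, -3.4, 3.2]
gripper_width: -0.2
```

```bash
python3 arc.py -1 .35 .3 .25 .2 .15 .1 .08 .05 .02 0
```

```text
13.15 [494.8  92.9 166.7] [-0.5 -3.4  3.2] [-0.06 -0.25  1.92  0.35  1.51 -0.12]
rack y,z 171.01844488211685 66.74646779614773 r 183.5821327176472
0.35 [ 0.463 -0.405  0.056  0.001  0.003  0.   ]
0.3 [ 4.640e-01 -4.110e-01  9.257e+00  1.000e-03 -4.700e-02  0.000e+00]
0.25 [ 5.0000e-03 -4.1600e-01  1.8447e+01  1.0000e-03 -9.7000e-02  0.0000e+00]
0.2 [-9.1300e-01 -4.2200e-01  2.7602e+01  1.0000e-03 -1.4700e-01  0.0000e+00]
0.15 [-2.288e+00 -4.280e-01  3.670e+01  1.000e-03 -1.970e-01  0.000e+00]
0.1 [-4.1150e+00 -4.3400e-01  4.5718e+01  1.0000e-03 -2.4700e-01  0.0000e+00]
0.08 [-4.9720e+00 -4.3700e-01  4.9298e+01  1.0000e-03 -2.6700e-01  0.0000e+00]
0.05 [-6.3910e+00 -4.4100e-01  5.4634e+01  1.0000e-03 -2.9700e-01  0.0000e+00]
0.02 [-7.9690e+00 -4.4500e-01  5.9924e+01  1.0000e-03 -3.2700e-01  0.0000e+00]
0.0 [-9.1090e+00 -4.4700e-01  6.3424e+01  1.0000e-03 -3.4700e-01  0.0000e+00]
```

Call:
arm_command(deltas=[[0.5,0,6,0,-0.03,0,0],[0.5,0,12,0,-0.06,0,0],[0,0,18,0,-0.1,0,0],[-0.5,0,24,0,-0.13,0,0],[-1,0,30,0,-0.16,0,0],[-2,0,36,0,-0.195,0,0],[-3,0,41,0,-0.22,0,0],[-4,0,45,0,-0.245,0,0],[-5,0,49,0,-0.265,0,0],[-5,0,49,0,-0.265,0,0]])

```text
t: 13.98
tool_pos: [494.2, 105.5, 118.6]
tcp_rot: [[-0.034, 0.999, -0.003], [0.996, 0.034, 0.083], [0.083, -0.0, -0.997]]
wrist_force: [0.2, 0.5, 0.1]
gripper_width: -0.1
```

```bash
python3 arc.py -1  .08 .05 .02 0
```

```text
13.9833 [494.2 105.5 118.6] [0.2 0.5 0.1] [ 0.11 -0.22  1.95  0.08  1.4   0.06]
rack y,z 183.54735454080546 18.63959872521076 r 184.49137107074958
0.08 [-0.449 -0.228 -0.09  -0.    -0.003  0.001]
0.05 [-4.300e-01 -2.270e-01  5.431e+00 -0.000e+00 -3.300e-02  1.000e-03]
0.02 [-5.7700e-01 -2.2600e-01  1.0951e+01 -0.0000e+00 -6.3000e-02  1.0000e-03]
0.0 [-7.6700e-01 -2.2600e-01  1.4627e+01 -0.0000e+00 -8.3000e-02  1.0000e-03]
```

Now the last part, slowly until it meets the stop.

Call:
arm_command(deltas=[[0,0,3,0,-0.015,0,0],[0,0,6,0,-0.035,0,0],[0,0,8,0,-0.05,0,0],[0,0,10,0,-0.06,0,0],[-0.5,0,11.5,0,-0.07,0,0],[-0.5,0,13,0,-0.083,0,0],[-0.5,0,14,0,-0.083,0,0],[-0.5,0,14.5,0,-0.083,0,0],[-0.5,0,14.5,0,-0.083,0,0],[-0.5,0,14.5,0,-0.083,0,0]])

```text
t: 14.82
tool_pos: [494.4, 105.6, 105.0]
tcp_rot: [[-0.033, 0.999, 0.0], [0.999, 0.033, 0.002], [0.002, 0.0, -1.0]]
wrist_force: [-1.3, 1.0, 4.8]
gripper_width: -0.4
```

Call:
arm_command(deltas=[[0,0,0.5,0,0,0,0],[0,0,1,0,0,0,0],[0,0,1.5,0,0,0,0],[0,0,2,0,0,0,0],[0,0,2,0,0,0,0],[0,0,2,0,0,0,0],[0,0,2,0,0,0,0],[0,0,2,0,0,0,0],[0,0,2,0,0,0,0],[0,0,2,0,0,0,0]])

```text
t: 15.65
tool_pos: [494.6, 105.7, 104.6]
tcp_rot: [[-0.033, 0.999, 0.001], [0.999, 0.033, 0.002], [0.002, 0.001, -1.0]]
wrist_force: [-9.5, -1.1, 22.2]
gripper_width: 0.0
```

Call:
arm_command(deltas=[[0,0,-3,0,0,0,0],[0,0,-10,0,0,0,0],[0,0,-25,0,0,0,0],[0,0,-50,0,0,0,0],[0,0,-80,0,0,0,0],[0,0,-110,0,0,0,0],[0,0,-140,0,0,0,0],[0,0,-170,0,0,0,0],[0,0,-190,0,0,0,0],[0,0,-200,0,0,0,0]])

```text
t: 16.48
tool_pos: [494.6, 105.2, 305.8]
tcp_rot: [[-0.033, 0.999, 0.003], [0.999, 0.033, 0.002], [0.002, 0.003, -1.0]]
wrist_force: [0.1, -0.1, 0.7]
gripper_width: 0.1
```

Call:
arm_command(deltas=[[-10,-15,-5,0,0,0,0],[-25,-35,-5,0,0,0,0],[-40,-55,-5,0,0,0,0],[-60,-75,-5,0,0,0,0],[-80,-90,-5,0,0,0,0],[-90,-100,-5,0,0,0,0],[-95,-105,-5,0,0,0,0],[-95,-105,-5,0,0,0,0],[-95,-105,-5,0,0,0,0],[-95,-105,-5,0,0,0,0]])

```text
t: 17.32
tool_pos: [393.0, 7.3, 307.2]
tcp_rot: [[-0.033, 0.999, -0.001], [0.999, 0.033, 0.002], [0.002, -0.001, -1.0]]
wrist_force: [0.6, -0.4, 0.0]
gripper_width: -0.4
```

```bash
python3 snap.py 6 scene top
python3 - <<'E'
from h import *
c=dict(np.load("scene6.npz"))
for k,lo,hi,r in [("tab",(0,170,60),(8,255,255),(225,190,262,220)),("plate",(18,120,100),(32,255,255),(285,195,365,250))]:
    m,s,ce=comps(c,lo,hi,r); P=pts(c,cv2.erode(m.astype('u1'),np.ones((3,3)))>0); cc,nn=plane(P); print(k,s,cc.round(1),nn.round(3),"slope",np.arctan2(-nn[1],nn[2]).round(3))
E
```

```text
17.3167 [393.    7.3 307.2] [-0.05 -0.52  1.87  0.    1.8  -0.08] [ 0.6 -0.4  0. ]
tab [230 204  18   9  89] [ 514.6 -231.7   61.5] [ 0.016 -0.355  0.935] slope 0.362
plate [319 226  42  24 584] [489.6  91.2 104.7] [-0.001 -0.002  1.   ] slope 0.002
```

View pics/scene6.png

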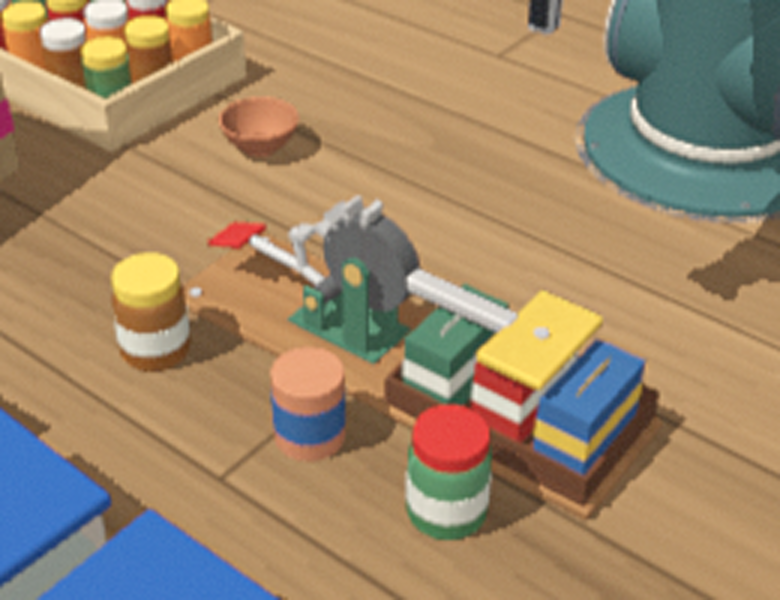

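View pics/top6.png

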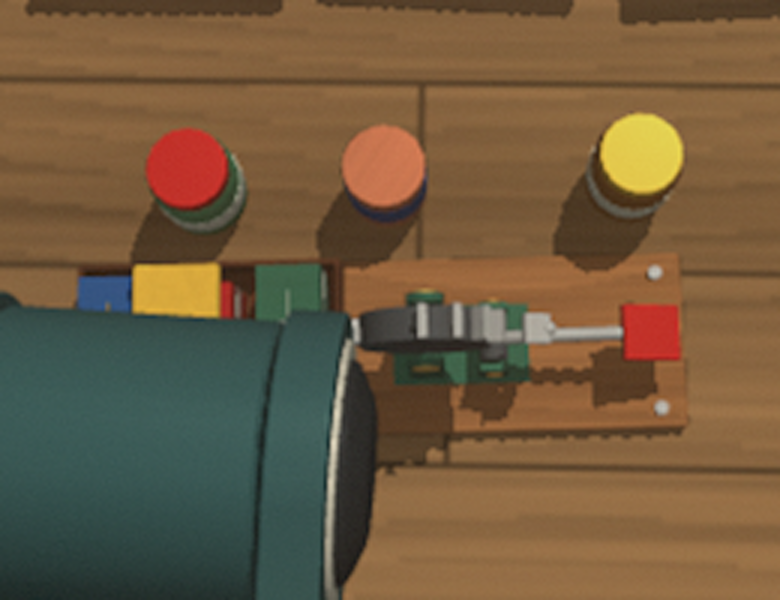

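The plate is level (slope 0.002, z 104.7), the tab is still at its stop, and the jars, tin, bowl and cartons look unmoved. The robot is clear of everything.

```bash
python3 -c "
from rig import sign_off
print(sign_off())"
```

```text
the job is handed in; nothing more can be done
None
```

The rack is closed for the night. I pressed the red pawl tab down to its stop with the shut fingertips. Then I pushed the yellow plate down in an arc past the teeth until the keeper arm met its stop. I pushed to about 22 N at each stop, backed off upwards and handed in at about 17 s.

- **Pawl:** in the last scene view the tab slopes about 0.36 rad with its centre about 61 mm up, so the pawl is still released.
- **Keeper arm:** the plate face measured level (0.002 rad) at 104.7 mm high; fully down should be 105 mm.
- **Bystanders:** the jars, tin, bowl and cartons looked unmoved. I judged this by eye and did not measure it. In the last top view the robot arm hid part of the tray, and the bowl was outside the crop.
- **Disagreement:** the two cameras differed by 7–9 mm in x on the tab's position. I went by the top view, and the wrist view confirmed the fingers were centred on the tab.

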